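# Count three jars into the glovebox pass chamber

## Task

Get the clear pass chamber ready with exactly three squat jars: first press down on top of the inner gate until you feel that it is fully shut (it may stand ajar), and only then slide the outer hatch on the chamber's top fully open, away from the robot, and leave it open. Count the squat jars already in the chamber, then bring in as many from the bench as are needed to make three, setting each one down gently and upright on the chamber floor; the spare squat jars stay standing upright on the bench outside. Do not disturb the slim tall vials, one of which may be standing in the chamber, or the beaker, and keep the inner gate shut.

Things in the scene. Friction and masses are not known exactly. Their poses are not given: they have to be found in the camera images.
- chamber: fixed clear open-topped box, inside 200 (x) by 220 mm (y), walls 6 mm thick, 70 mm high; floor level with the bench. Origin: centre of floor. x axis: hatch slide, away from robot. Rails on its y = +-111 mm edges, top 78 mm, from x = -106 to +306. Gate and a tunnel on its -y side. One squat jar or tall vial stands in it at x = +35 to +52, y within +-62 mm; the half nearer the robot is empty.
- gate (a joint): inner gate: steel plate on the chamber's -y side that slides vertically, height in m above its shut position: 0 is fully shut, up to 0.03 at the start (ajar). It stays where it is left; about 2 N downward moves it, and it meets a firm stop when shut. It has to be pressed with the fingers.
- gate_top (a point): middle of the top face of the gate's black T handle (80 mm along the chamber's x, 18 mm wide), 122 mm above the bench when shut, straight above chamber x = 0, y = -128 mm; rises with the gate
- hatch (a joint): outer hatch: clear sheet on top of the chamber, top face 78 mm above the bench, that slides along the chamber's +x; 0 is closed (at the start), 0.19 m is fully open against the stop. About 2 N moves it and it stays where it is left. Open, it uncovers the chamber's inside from x = -100 to about +84 mm.
- hatch_bar (a point): centre of the black grip bar on the hatch, 103 mm above the bench: bar 80 mm along the chamber's y, 14 mm wide along x, 14 mm high, on two feet, with 18 mm of free space below it; closed, it lies at chamber x = -75, y = 0 mm (robot side); moves with the hatch
- jar_a_mid (a point): squat jar, amber glass with a white screw cap, 38 mm diameter, 55 mm tall (cap included), 90 g or so, upright; this point is its centre, 27.5 mm above its underside; all five squat jars are alike
- jar_b_mid (a point): squat jar, amber glass with a white screw cap, 38 mm diameter, 55 mm tall (cap included), 90 g or so, upright; this point is its centre, 27.5 mm above its underside; all five squat jars are alike
- jar_c_mid (a point): squat jar, amber glass with a white screw cap, 38 mm diameter, 55 mm tall (cap included), 90 g or so, upright; this point is its centre, 27.5 mm above its underside; all five squat jars are alike
- jar_d_mid (a point): squat jar, amber glass with a white screw cap, 38 mm diameter, 55 mm tall (cap included), 90 g or so, upright; this point is its centre, 27.5 mm above its underside; all five squat jars are alike
- jar_e_mid (a point): squat jar, amber glass with a white screw cap, 38 mm diameter, 55 mm tall (cap included), 90 g or so, upright; this point is its centre, 27.5 mm above its underside; all five squat jars are alike
- vial_a_mid (a point): slim tall vial, amber glass with a white cap, 25 mm diameter, 62 mm tall, a bystander, never to be counted or moved; this point is its centre, 31 mm above its underside
- vial_b_mid (a point): slim tall vial, amber glass with a white cap, 25 mm diameter, 62 mm tall, a bystander, never to be counted or moved; this point is its centre, 31 mm above its underside
- beaker: glass beaker, 64 mm across, 85 mm tall, a bystander; origin at the centre of its underside

How it is judged:
On the way, in this order (a step that is already met when the one before it is completed fails the run):
1. with the hatch still closed, the fingers press on the inner gate while it is fully shut (at least 1.5 N, gate within 3 mm of shut) (contact force between the fingers and gate above 1.5 N and value of joint gate below 0.003 m and value of joint hatch below 0.01 m), for 0.1 s.
2. the outer hatch is slid fully open (at least 175 of 190 mm) (value of joint hatch above 0.175 m), for 0.1 s.
At the end, for the whole second after the job is handed in: Exactly three squat jars stand inside the chamber (centres within its walls), the other two outside on the bench; all five upright (0.15 rad), centre below 34 mm, at rest (0.02 m/s); gate shut within 4 mm, hatch open at least 172 mm ((((x of jar_a_mid in the frame of chamber between -0.1 and 0.1 m and y of jar_a_mid in the frame of chamber between -0.11 and 0.11 m) and (x of jar_b_mid in the frame of chamber between -0.1 and 0.1 m and y of jar_b_mid in the frame of chamber between -0.11 and 0.11 m) and (x of jar_c_mid in the frame of chamber between -0.1 and 0.1 m and y of jar_c_mid in the frame of chamber between -0.11 and 0.11 m) and not (x of jar_d_mid in the frame of chamber between -0.125 and 0.125 m and y of jar_d_mid in the frame of chamber between -0.135 and 0.135 m) and not (x of jar_e_mid in the frame of chamber between -0.125 and 0.125 m and y of jar_e_mid in the frame of chamber between -0.135 and 0.135 m)) or ((x of jar_a_mid in the frame of chamber between -0.1 and 0.1 m and y of jar_a_mid in the frame of chamber between -0.11 and 0.11 m) and (x of jar_b_mid in the frame of chamber between -0.1 and 0.1 m and y of jar_b_mid in the frame of chamber between -0.11 and 0.11 m) and not (x of jar_c_mid in the frame of chamber between -0.125 and 0.125 m and y of jar_c_mid in the frame of chamber between -0.135 and 0.135 m) and (x of jar_d_mid in the frame of chamber between -0.1 and 0.1 m and y of jar_d_mid in the frame of chamber between -0.11 and 0.11 m) and not (x of jar_e_mid in the frame of chamber between -0.125 and 0.125 m and y of jar_e_mid in the frame of chamber between -0.135 and 0.135 m)) or ((x of jar_a_mid in the frame of chamber between -0.1 and 0.1 m and y of jar_a_mid in the frame of chamber between -0.11 and 0.11 m) and (x of jar_b_mid in the frame of chamber between -0.1 and 0.1 m and y of jar_b_mid in the frame of chamber between -0.11 and 0.11 m) and not (x of jar_c_mid in the frame of chamber between -0.125 and 0.125 m and y of jar_c_mid in the frame of chamber between -0.135 and 0.135 m) and not (x of jar_d_mid in the frame of chamber between -0.125 and 0.125 m and y of jar_d_mid in the frame of chamber between -0.135 and 0.135 m) and (x of jar_e_mid in the frame of chamber between -0.1 and 0.1 m and y of jar_e_mid in the frame of chamber between -0.11 and 0.11 m)) or ((x of jar_a_mid in the frame of chamber between -0.1 and 0.1 m and y of jar_a_mid in the frame of chamber between -0.11 and 0.11 m) and not (x of jar_b_mid in the frame of chamber between -0.125 and 0.125 m and y of jar_b_mid in the frame of chamber between -0.135 and 0.135 m) and (x of jar_c_mid in the frame of chamber between -0.1 and 0.1 m and y of jar_c_mid in the frame of chamber between -0.11 and 0.11 m) and (x of jar_d_mid in the frame of chamber between -0.1 and 0.1 m and y of jar_d_mid in the frame of chamber between -0.11 and 0.11 m) and not (x of jar_e_mid in the frame of chamber between -0.125 and 0.125 m and y of jar_e_mid in the frame of chamber between -0.135 and 0.135 m)) or ((x of jar_a_mid in the frame of chamber between -0.1 and 0.1 m and y of jar_a_mid in the frame of chamber between -0.11 and 0.11 m) and not (x of jar_b_mid in the frame of chamber between -0.125 and 0.125 m and y of jar_b_mid in the frame of chamber between -0.135 and 0.135 m) and (x of jar_c_mid in the frame of chamber between -0.1 and 0.1 m and y of jar_c_mid in the frame of chamber between -0.11 and 0.11 m) and not (x of jar_d_mid in the frame of chamber between -0.125 and 0.125 m and y of jar_d_mid in the frame of chamber between -0.135 and 0.135 m) and (x of jar_e_mid in the frame of chamber between -0.1 and 0.1 m and y of jar_e_mid in the frame of chamber between -0.11 and 0.11 m)) or ((x of jar_a_mid in the frame of chamber between -0.1 and 0.1 m and y of jar_a_mid in the frame of chamber between -0.11 and 0.11 m) and not (x of jar_b_mid in the frame of chamber between -0.125 and 0.125 m and y of jar_b_mid in the frame of chamber between -0.135 and 0.135 m) and not (x of jar_c_mid in the frame of chamber between -0.125 and 0.125 m and y of jar_c_mid in the frame of chamber between -0.135 and 0.135 m) and (x of jar_d_mid in the frame of chamber between -0.1 and 0.1 m and y of jar_d_mid in the frame of chamber between -0.11 and 0.11 m) and (x of jar_e_mid in the frame of chamber between -0.1 and 0.1 m and y of jar_e_mid in the frame of chamber between -0.11 and 0.11 m)) or (not (x of jar_a_mid in the frame of chamber between -0.125 and 0.125 m and y of jar_a_mid in the frame of chamber between -0.135 and 0.135 m) and (x of jar_b_mid in the frame of chamber between -0.1 and 0.1 m and y of jar_b_mid in the frame of chamber between -0.11 and 0.11 m) and (x of jar_c_mid in the frame of chamber between -0.1 and 0.1 m and y of jar_c_mid in the frame of chamber between -0.11 and 0.11 m) and (x of jar_d_mid in the frame of chamber between -0.1 and 0.1 m and y of jar_d_mid in the frame of chamber between -0.11 and 0.11 m) and not (x of jar_e_mid in the frame of chamber between -0.125 and 0.125 m and y of jar_e_mid in the frame of chamber between -0.135 and 0.135 m)) or (not (x of jar_a_mid in the frame of chamber between -0.125 and 0.125 m and y of jar_a_mid in the frame of chamber between -0.135 and 0.135 m) and (x of jar_b_mid in the frame of chamber between -0.1 and 0.1 m and y of jar_b_mid in the frame of chamber between -0.11 and 0.11 m) and (x of jar_c_mid in the frame of chamber between -0.1 and 0.1 m and y of jar_c_mid in the frame of chamber between -0.11 and 0.11 m) and not (x of jar_d_mid in the frame of chamber between -0.125 and 0.125 m and y of jar_d_mid in the frame of chamber between -0.135 and 0.135 m) and (x of jar_e_mid in the frame of chamber between -0.1 and 0.1 m and y of jar_e_mid in the frame of chamber between -0.11 and 0.11 m)) or (not (x of jar_a_mid in the frame of chamber between -0.125 and 0.125 m and y of jar_a_mid in the frame of chamber between -0.135 and 0.135 m) and (x of jar_b_mid in the frame of chamber between -0.1 and 0.1 m and y of jar_b_mid in the frame of chamber between -0.11 and 0.11 m) and not (x of jar_c_mid in the frame of chamber between -0.125 and 0.125 m and y of jar_c_mid in the frame of chamber between -0.135 and 0.135 m) and (x of jar_d_mid in the frame of chamber between -0.1 and 0.1 m and y of jar_d_mid in the frame of chamber between -0.11 and 0.11 m) and (x of jar_e_mid in the frame of chamber between -0.1 and 0.1 m and y of jar_e_mid in the frame of chamber between -0.11 and 0.11 m)) or (not (x of jar_a_mid in the frame of chamber between -0.125 and 0.125 m and y of jar_a_mid in the frame of chamber between -0.135 and 0.135 m) and not (x of jar_b_mid in the frame of chamber between -0.125 and 0.125 m and y of jar_b_mid in the frame of chamber between -0.135 and 0.135 m) and (x of jar_c_mid in the frame of chamber between -0.1 and 0.1 m and y of jar_c_mid in the frame of chamber between -0.11 and 0.11 m) and (x of jar_d_mid in the frame of chamber between -0.1 and 0.1 m and y of jar_d_mid in the frame of chamber between -0.11 and 0.11 m) and (x of jar_e_mid in the frame of chamber between -0.1 and 0.1 m and y of jar_e_mid in the frame of chamber between -0.11 and 0.11 m))) and angle between each of jar_a_mid, jar_b_mid, jar_c_mid, jar_d_mid, jar_e_mid's own z axis and vertical below 0.15 rad and height (world z) of each of jar_a_mid, jar_b_mid, jar_c_mid, jar_d_mid, jar_e_mid below 0.034 m and linear speed of each of jar_a, jar_b, jar_c, jar_d, jar_e below 0.02 m/s and value of joint gate below 0.004 m and value of joint hatch above 0.172 m); the robot touches nothing.
It fails at once if the hatch is opened (over 10 mm) while the inner gate is not shut (over 5 mm) (value of joint hatch above 0.01 m and value of joint gate above 0.005 m).
It fails at once if a squat jar is dropped or slammed: it moves faster than 0.5 m/s with its centre less than 50 mm above the bench ((height (world z) of jar_a_mid below 0.05 m and linear speed of jar_a above 0.5 m/s) or (height (world z) of jar_b_mid below 0.05 m and linear speed of jar_b above 0.5 m/s) or (height (world z) of jar_c_mid below 0.05 m and linear speed of jar_c above 0.5 m/s) or (height (world z) of jar_d_mid below 0.05 m and linear speed of jar_d above 0.5 m/s) or (height (world z) of jar_e_mid below 0.05 m and linear speed of jar_e above 0.5 m/s)).
It fails at once if a tall vial or the beaker is moved by more than 25 mm or tipped by more than 0.4 rad (distance of any of vial_a_mid, vial_b_mid, beaker from where it was at the start of the episode above 0.025 m or angle between any of vial_a_mid, vial_b_mid, beaker's own z axis and vertical above 0.4 rad).
It also fails if it takes over 72 s, if anything falls off the work surface, if the arm or the gripper's body presses on something with over 40 N, if the wrist force passes 120 N, or if a joint passes its speed limit or range.

## Robot

A 7-joint arm with a two-finger parallel gripper is mounted at the origin on the work surface. World frame = base frame: x ahead of the robot, y to its left, z up, the work surface at z = 0. Lengths are in m, angles in rad, forces in N, time in s.
With the tool pointing down it reaches from about 0.4 to 0.85 m from the base axis. Payload 4.5 kg.
Tool frame: the origin (TCP) lies at the very end of the fingers, on their centre line; the grasp point (between the pads) lies 19 mm behind it; y points along the fingers, x is the direction in which the jaws open and shut, and the axes are right-handed (so a half turn about y gives the same grasp; the last joint's range is limited). The gripper opens to 88 mm and grips with 3 to 60 N. Pads are 18 mm wide; open, the fingers measure 123 mm over their backs; the gripper's body (75 mm by 187 mm) begins 45 mm behind the grasp point.
Start: joints at [-1.164, 0.689, -0.195, 1.565, 0.157, 0.902, -0.215], TCP at [0.228, 0.582, 0.239] pointing down, gripper open.
Joint ranges: [-3.01, 3.01], [-0.46, 2.08], [-1.47, 1.51], [0.13, 2.56], [-1, 4.14], [0.04, 2.09], [-2.66, 2.66]. Speed limits (rad/s): [2.57, 2.57, 3.14, 3.14, 3.14, 3.14, 3.14].

## Interface

Orientations are given as a unit quaternion [x, y, z, w].
In Python, from plant import r gives the robot as it stands.
- The arm moves only by the shell command python3 -m inch 'ROWS' [OPENING] [FORCE]. ROWS is JSON, a list of rows, each a list of 6 numbers: the shift along the tool's x, y, z in mm, then the turn, a rotation vector about the tool's x, y, z in rad. In form: [[x, y, z, ax, ay, az], ...]. A call has 1 to 12 rows; each row shifts and turns the commanded pose from where the row before left it, along the tool's axes as they then stand; what a row does not reach is not made up. A row lasts 1/12 s, in which the tool goes at most 41.7 mm and 7.16 degrees, less where a joint would pass 70% of its speed; a pose out of reach is approached as far as the arm can. A call is refused whole if a number of a shift passes 41.7 or a number of a turn 0.125, either way. A call with a gripper value outside its range is refused whole. OPENING is the finger opening in mm, from 0 to 88.1, set as the call begins (- or left out, the last holds). The fingers move at their own pace and stop on an object; FORCE is the grip in N (left out, the last holds). Time passes only in rows, so rows that do not move let the fingers close. It gives the time, the measured TCP pose, the force and the opening at its end, in the units of the state.
- r.get_state(): the state, without advancing time (a new reading comes with each control period).
- r.snapshot(name): name is "scene" or "top" or "wrist"; returns a dict with "img" (384x512x3 uint8, red, green, blue), "range_z" (384x512 float32, m along the optical axis (not along the pixel's ray), 0 where there is no reading), "mtx" (3x3 intrinsics, pixels), "camera_from_world" (4x4, takes a point from world to camera coordinates); the wrist camera has in their place "tool_from_camera" (4x4, takes a point from camera to tool coordinates, whose origin is the TCP and whose axes are the tool frame's). Camera axes: x right, y down, z forward; pixel columns grow to the right and rows downward; lengths in m; the calibration is good to about 2 mm. A picture is of the moment at which its call begins: read the wrist's pose just before it.
- r.finish_job(): hands the job in, once; it reports no verdict.
The state is a dict: "clock": time; "q": joint angles; "qd": joint speeds; "joint_torque": joint torques, N m; "tool_pos": TCP position; "eef_rot": TCP orientation; "contact_force": force on the tool from outside, world axes, zero at the start; "moment": the same for the moment, N m; "opening": opening from 0.0 (shut) to 1.0 (fully open).
Only numpy, scipy, OpenCV 4.12 (cv2) and the standard library are available. Lean on these libraries where they do the work, as an engineer would, in place of code of your own. Each camera call takes 0.05 s, during which the arm holds its last target.

## Working session

There is one attempt and no reset: what is moved stays moved. The work goes in short steps, Python scripts to look and compute and a shell command to move; the robot and the scene stay as the last step left them, time stands still between calls to the robot, and variables do not carry over. Pictures are saved under pics/ and viewed, and the job is handed in when it is done.

```bash
ls; mkdir -p pics; python3 - <<'E'
from plant import r
import cv2,numpy as np
s=r.get_state();print({k:np.round(v,3).tolist() for k,v in s.items()})
for n in("scene","top","wrist"):
    d=r.snapshot(n);cv2.imwrite(f"pics/{n}0.png",d["img"][...,::-1]);np.savez(f"pics/{n}0.npz",**d)
    print(n,np.round(d["mtx"],1).tolist(),[np.round(d[k],4).tolist() for k in d if 'from' in k])
E
```

```text
pics
{'clock': 0.0, 'q': [-1.164, 0.69, -0.195, 1.566, 0.157, 0.902, -0.215], 'qd': [-0.001, 0.0, -0.0, 0.001, 0.001, -0.0, -0.0], 'joint_torque': [-0.001, -52.755, -1.267, -15.343, -0.053, 0.006, 0.0], 'tool_pos': [0.227, 0.581, 0.238], 'eef_rot': [0.584, 0.398, -0.399, -0.584], 'contact_force': [-1.448, 0.407, -0.524], 'moment': [0.039, 0.029, -0.008], 'opening': 1.001}
scene [[364.7, 0.0, 249.3], [0.0, 364.7, 191.5], [0.0, 0.0, 1.0]] [[[0.2374, 0.9713, 0.0158, -0.2678], [0.6552, -0.1481, -0.7408, -0.282], [-0.7172, 0.1862, -0.6715, 1.2397], [0.0, 0.0, 0.0, 1.0]]]
top [[460.4, 0.0, 251.8], [0.0, 460.4, 194.8], [0.0, 0.0, 1.0]] [[[0.0116, -0.9999, 0.0003, 0.1146], [-0.9878, -0.0115, -0.1554, 0.5889], [0.1554, 0.0015, -0.9879, 1.2171], [0.0, 0.0, 0.0, 1.0]]]
wrist [[290.2, 0.0, 258.1], [0.0, 290.2, 190.1], [0.0, 0.0, 1.0]] [[[1.0, 0.0002, 0.0006, -0.0014], [-0.0005, -0.2697, 0.963, -0.1465], [0.0004, -0.963, -0.2697, 0.0697], [0.0, 0.0, 0.0, 1.0]]]
```

View pics/top0.png

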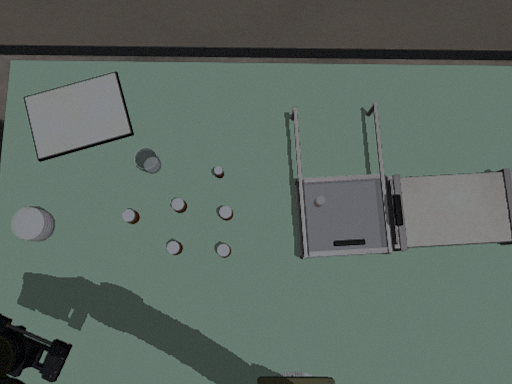

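View pics/scene0.png

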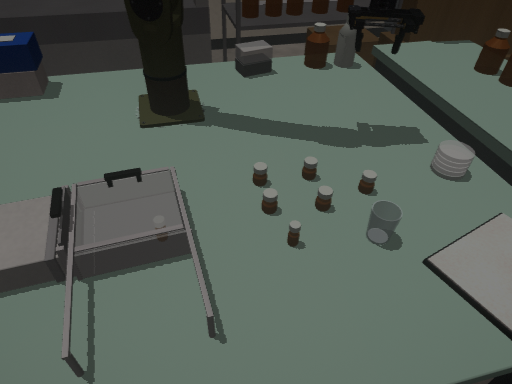

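View pics/wrist0.png

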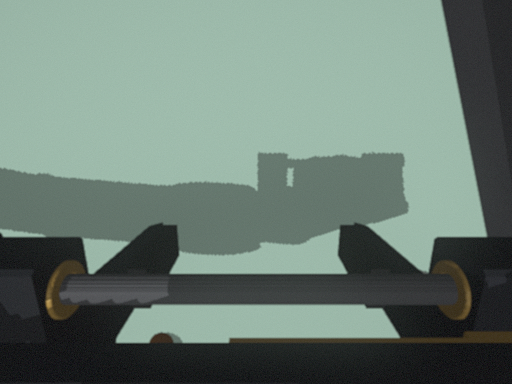

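```bash
cat > h.py <<'E'
import numpy as np,cv2
def ray(d,u,v):
    T=d["camera_from_world"];R=T[:3,:3];c=-R.T@T[:3,3]
    return c,R.T@np.linalg.inv(d["mtx"])@np.array([u,v,1.])
def onz(d,u,v,z):
    c,w=ray(d,u,v);return c+w*(z-c[2])/w[2]
def px(d,p):
    T=d["camera_from_world"];q=d["mtx"]@(T[:3,:3]@np.array(p,float)+T[:3,3]);return q[:2]/q[2]
def rot(yaw): # yaw: world angle of tool y? placeholder
    pass
E
python3 - <<'E'
import numpy as np,cv2
d=np.load("pics/top0.npz");i=d["img"][...,::-1]
cv2.imwrite("pics/top0z.png",cv2.resize(i[140:280,100:250],None,fx=5,fy=4.28*5/4.28,interpolation=cv2.INTER_CUBIC)[:600])
cv2.imwrite("pics/top0c.png",cv2.resize(i[90:265,280:410],None,fx=3.4,fy=3.4,interpolation=cv2.INTER_CUBIC)[:600])
s=np.load("pics/scene0.npz")["img"][...,::-1]
cv2.imwrite("pics/sc0z.png",cv2.resize(s[140:290,30:420],None,fx=2,fy=2,interpolation=cv2.INTER_CUBIC))
E
```

```text
(no output)
```

View pics/top0z.png

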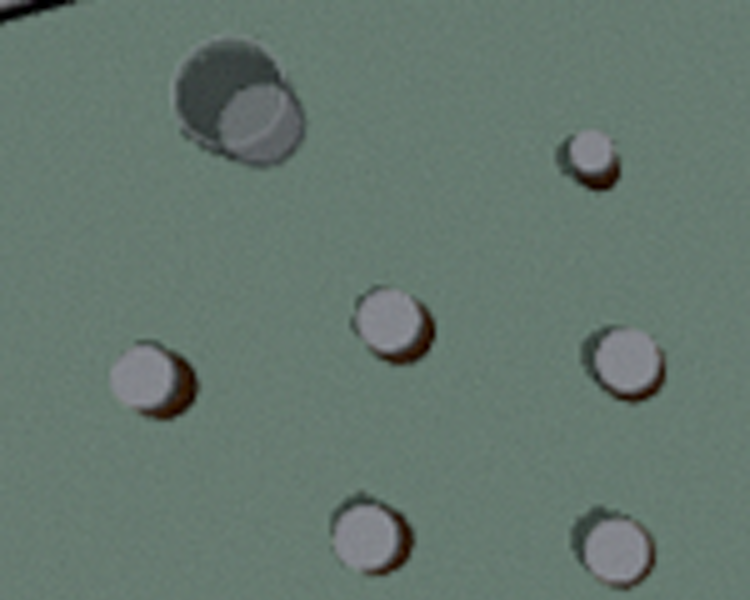

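View pics/top0c.png

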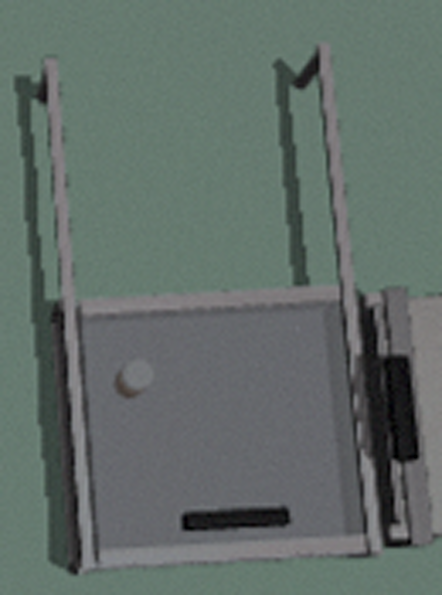

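View pics/sc0z.png

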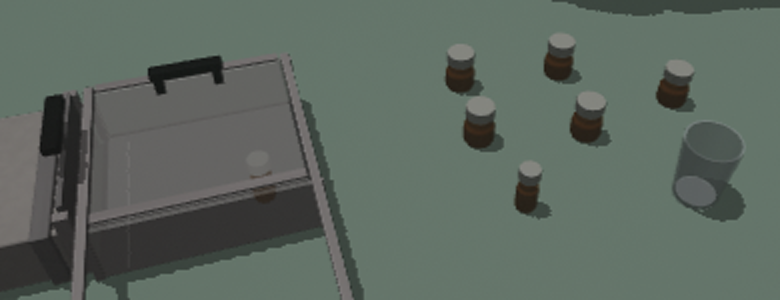

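```bash
python3 - <<'E'
import numpy as np,cv2
from h import *
d=np.load("pics/top0.npz");img=d["img"].astype(int)
# caps: low-saturation bright
m=((img.max(2)-img.min(2)<25)&(img.min(2)>115)).astype(np.uint8)
n,l,st,c=cv2.connectedComponentsWithStats(m)
for k in range(1,n):
    if 30<st[k][4]<600 and 100<c[k][0]<260 and 140<c[k][1]<280:
        print("cap",c[k].round(1),st[k][4],onz(d,*c[k],.055).round(4), "diam mm",round(2*np.sqrt(st[k][4]/np.pi)*1.16/.46,1))
print(img[200,320],img[202,178])
bl=(img.max(2)<40).astype(np.uint8)
n,l,st,c=cv2.connectedComponentsWithStats(bl)
for k in range(1,n):
    if st[k][4]>30 and 280<c[k][0]<420 and 90<c[k][1]<270:
        pts=np.argwhere(l==k)[:,::-1].astype(np.float32);r=cv2.minAreaRect(pts)
        print("top",c[k].round(1),st[k],r, "z.11",onz(d,*r[0],.11).round(4),"z.122",onz(d,*r[0],.122).round(4),"z152",onz(d,*r[0],.152).round(4))
        b=[onz(d,*p,.11)[:2] for p in cv2.boxPoints(r)];print(np.round(b,3).tolist())
s=np.load("pics/scene0.npz");i2=s["img"].astype(int)
bl=(i2.max(2)<40).astype(np.uint8)
n,l,st,c=cv2.connectedComponentsWithStats(bl)
for k in range(1,n):
    if st[k][4]>30 and c[k][0]<160 and 150<c[k][1]<260:
        pts=np.argwhere(l==k)[:,::-1].astype(np.float32);r=cv2.minAreaRect(pts)
        print("scene",c[k].round(1),st[k],r)
E
```

```text
cap [217.8 169.6] 53 [0.6553 0.2156 0.055 ] diam mm 20.7
cap [177.2 203.5] 111 [0.5598 0.3237 0.055 ] diam mm 30.0
cap [225.1 211.3] 113 [0.5401 0.1933 0.055 ] diam mm 30.2
cap [127.6 214.9] 116 [0.5272 0.4567 0.055 ] diam mm 30.6
cap [172.6 247.1] 118 [0.442  0.3318 0.055 ] diam mm 30.9
cap [222.8 249.7] 114 [0.4367 0.1971 0.055 ] diam mm 30.4
[115 117 120] [128 132 139]
top [393.7 212. ] [386 177  17  74 529] ((394.79266357421875, 213.1341552734375), (73.76827239990234, 13.251784324645996), 83.6598129272461) z.11 [ 0.5339 -0.2491  0.11  ] z.122 [ 0.5324 -0.2454  0.122 ] z152 [ 0.5288 -0.236   0.152 ]
[[0.628, -0.225], [0.633, -0.259], [0.442, -0.273], [0.438, -0.239]]
top [348.7 242.3] [334 240  31   6 142] ((348.984619140625, 242.2230682373047), (4.548542022705078, 30.231159210205078), 86.8201675415039) z.11 [ 0.4575 -0.129   0.11  ] z.122 [ 0.4568 -0.1265  0.122 ] z152 [ 0.4552 -0.1202  0.152 ]
[[0.461, -0.09], [0.466, -0.168], [0.454, -0.168], [0.449, -0.091]]
scene [122.2 175.2] [104 168  37  19 311] ((122.56375885009766, 177.19461059570312), (13.323541641235352, 36.49491882324219), 79.99201965332031)
scene [ 60.9 212.2] [ 50 188  20  65 651] ((58.96719741821289, 219.68893432617188), (19.026060104370117, 63.880001068115234), 2.726310968399048)
```

```bash
python3 - <<'E'
import numpy as np,cv2
from h import *
d=np.load("pics/top0.npz");Z=d["range_z"];K=d["mtx"];T=d["camera_from_world"]
v,u=np.mgrid[:384,:512]
P=np.stack([(u-K[0,2])/K[0,0]*Z,(v-K[1,2])/K[1,1]*Z,Z],-1)
W=(P-T[:3,3])@T[:3,:3]
np.save("pics/W0.npy",W)
H=W[...,2].copy();H[Z==0]=-1
a=H[90:265,280:425];
vis=cv2.applyColorMap(np.clip(a/0.16*255,0,255).astype(np.uint8),cv2.COLORMAP_JET)
cv2.imwrite("pics/h0.png",cv2.resize(vis,None,fx=3.4,fy=3.4,interpolation=cv2.INTER_NEAREST))
for n,(u,v) in dict(bar=(349,242),gate=(398,210),cham=(345,215),vial=(320,201),jar=(178,204),rail=(380,140),rail2=(298,140)).items(): print(n,W[v,u].round(3), Z[v,u].round(3))
E
```

```text
bar [ 0.458 -0.129  0.111] 1.179
gate [ 0.54  -0.253  0.124] 1.178
cham [ 0.531 -0.126  0.082] 1.218
vial [ 0.568 -0.061  0.079] 1.227
jar [0.558 0.321 0.056] 1.249
rail [ 0.737 -0.226  0.08 ] 1.252
rail2 [ 0.735 -0.003  0.08 ] 1.253
```

View pics/h0.png

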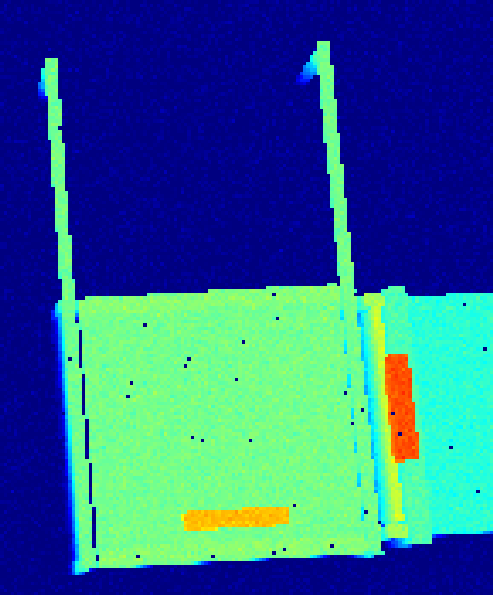

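```bash
python3 - <<'E'
import numpy as np,cv2
W=np.load("pics/W0.npy")
sub=W[90:265,280:425].reshape(-1,3)
def f(name,m):
    p=sub[m];c=p.mean(0);r=cv2.minAreaRect((p[:,:2]*1000).astype(np.float32))
    e=np.linalg.svd(p[:,:2]-c[:2],full_matrices=False)[2][0]
    print(name,len(p),"mean",c.round(4),"zmed",np.median(p[:,2]).round(4),"dir deg",np.degrees(np.arctan2(e[1],e[0])).round(2),np.round(r[0],1),np.round(r[1],1))
    return c
z=sub[:,2];x=sub[:,0];y=sub[:,1]
f("bar",(z>.1)&(z<.125)&(x<.48)&(y>-.2))
f("gate",(z>.115)&(y<-.2))
f("railL",(abs(z-.08)<.006)&(x>.66)&(y>-.1))
f("railR",(abs(z-.08)<.006)&(x>.66)&(y<-.15))
E
```

```text
bar 174 mean [ 0.4584 -0.1286  0.1101] zmed 0.1103 dir deg -86.04 [ 458.6 -129.1] [14.  78.3]
gate 239 mean [ 0.5417 -0.2508  0.1269] zmed 0.1272 dir deg -176.34 [ 542.1 -251.3] [79.8 18.9]
railL 226 mean [0.743  0.0014 0.0784] zmed 0.0781 dir deg -176.13 [745.    1.4] [169.3  10.7]
railR 259 mean [ 0.7525 -0.2201  0.0785] zmed 0.0785 dir deg -176.06 [ 752.6 -219.9] [186.2  11.7]
```

```bash
cat >> h.py <<'E'
from scipy.spatial.transform import Rotation as Ro
CH=np.array([.5334,-.1237,0]);YAW=0.068
CX=np.array([np.cos(YAW),np.sin(YAW),0]);CY=np.array([-np.sin(YAW),np.cos(YAW),0])
def ch(x,y,z): return CH+CX*x+CY*y+np.array([0,0,z])
def goal(sgn=1): # tool x=sgn*CX, y=down
    x=sgn*CX;y=np.array([0,0,-1.]);return np.stack([x,y,np.cross(x,y)],1)
def plan(target,sgn=None):
    from plant import r
    s=r.get_state();R=Ro.from_quat(s["eef_rot"]).as_matrix()
    if sgn is None: sgn=1 if R[:,0]@CX>0 else -1
    G=goal(sgn);rv=Ro.from_matrix(R.T@G).as_rotvec()
    t=np.asarray(target)-s["tool_pos"]
    print("t",round(float(s["clock"]),2),"pos",s["tool_pos"].round(4),"in ch",np.round([(s["tool_pos"]-CH)@CX,(s["tool_pos"]-CH)@CY],4),"F",s["contact_force"].round(1),"open",round(float(s["opening"]),3))
    print(" turn",rv.round(3)," shift after turn mm",(G.T@t*1000).round(1)," shift now mm",(R.T@t*1000).round(1), "q",s["q"].round(2))
E
python3 - <<'E'
from h import *
import numpy as np
d=np.load("pics/top0.npz")
R=Ro.from_quat([0.584,0.398,-0.399,-0.584]).as_matrix();print(R.round(2))
for s in(1,-1): plan(ch(0,-.128,.16),s)
v=onz(d,321,200,.062);print("vial",v,(v-CH)@CX,(v-CH)@CY)
E
```

```text
[[ 0.36 -0.   -0.93]
 [ 0.93 -0.    0.36]
 [-0.   -1.    0.  ]]
t 0.15 pos [0.2275 0.5816 0.2381] in ch [-0.2573  0.7245] F [ 0.   0.3 -0.9] open 1.003
 turn [ 1.00e-03  1.13e+00 -1.00e-03]  shift after turn mm [ 257.3   78.1 -852.5]  shift now mm [-661.1   79.1 -596.4] q [-1.16  0.69 -0.19  1.57  0.16  0.9  -0.22]
t 0.15 pos [0.2275 0.5816 0.2381] in ch [-0.2573  0.7245] F [ 0.   0.3 -0.9] open 1.003
 turn [-1.000e-03 -2.012e+00 -1.000e-03]  shift after turn mm [-257.3   78.1  852.5]  shift now mm [-661.1   79.1 -596.4] q [-1.16  0.69 -0.19  1.57  0.16  0.9  -0.22]
vial [ 0.57306539 -0.06586865  0.062     ] 0.043503225076195154 0.05500252320875246
```

```bash
python3 -m inch '[[0,0,0,0,0.113,0],[0,0,0,0,0.113,0],[0,0,0,0,0.113,0],[0,0,0,0,0.113,0],[0,0,0,0,0.113,0],[0,0,0,0,0.113,0],[0,0,0,0,0.113,0],[0,0,0,0,0.113,0],[0,0,0,0,0.113,0],[0,0,0,0,0.113,0],[30,0,0,0,0,0],[30,0,0,0,0,0]]' 0 20; python3 -m inch '[[16,0,-36,0,0,0],[16,0,-36,0,0,0],[16,0,-36,0,0,0],[16,0,-36,0,0,0],[16,0,-36,0,0,0],[16,0,-36,0,0,0],[16,0,-36,0,0,0],[16,0,-36,0,0,0],[16,0,-36,0,0,0],[16,0,-36,0,0,0],[16,0,-36,0,0,0],[16,0,-36,0,0,0]]'; python3 -c "
from h import *
plan(ch(0,-.128,.16))"
```

```text
clock: 1.15
tool_pos: [0.2851, 0.587, 0.2385]
eef_rot: [0.707, 0.025, -0.026, -0.706]
contact_force: [-0.3, -0.6, -0.4]
opening: 0.119
clock: 2.15
tool_pos: [0.5088, 0.1664, 0.2386]
eef_rot: [-0.707, -0.024, 0.024, 0.707]
contact_force: [0.6, -0.8, -0.3]
opening: 0.002
t 2.15 pos [0.5088 0.1664 0.2386] in ch [-0.0048  0.2911] F [ 0.6 -0.8 -0.3] open 0.002
 turn [-0.  0. -0.]  shift after turn mm [   4.8   78.6 -419.1]  shift now mm [   4.7   78.6 -419.1] q [-0.44  0.57  0.06  1.84 -0.05  0.73 -0.28]
```

```bash
python3 -m inch '[[0,0,-38,0,0,0],[0,0,-38,0,0,0],[0,0,-38,0,0,0],[0,0,-38,0,0,0],[0,0,-38,0,0,0],[0,0,-38,0,0,0],[1,0,-38,0,0,0],[1,0,-38,0,0,0],[1,0,-38,0,0,0],[1,0,-38,0,0,0],[1,0,-38,0,0,0],[0,0,0,0,0,0]]';python3 -m inch '[[0,20,-1,0,0,0],[0,20,0,0,0,0],[0,20,0,0,0,0],[0,10,0,0,0,0],[0,0,0,0,0,0]]'; python3 -c "
from h import *
plan(ch(0,-.128,.127))"
```

```text
clock: 3.15
tool_pos: [0.5402, -0.2592, 0.2386]
eef_rot: [0.709, 0.02, -0.02, -0.704]
contact_force: [-0.0, -0.9, 0.1]
opening: 0.002
clock: 3.57
tool_pos: [0.5403, -0.2485, 0.1663]
eef_rot: [-0.706, -0.022, 0.026, 0.707]
contact_force: [0.2, 0.5, -0.2]
opening: 0.007
t 3.57 pos [ 0.5403 -0.2485  0.1663] in ch [-0.0016 -0.1249] F [ 0.2  0.5 -0.2] open 0.007
 turn [-0.002  0.    -0.005]  shift after turn mm [ 1.6 39.3 -3.1]  shift now mm [ 1.8 39.3 -3.1] q [ 0.35  0.74  0.    1.73 -0.    0.68  0.43]
```

Descend onto the handle in small steps.

```bash
python3 -m inch '[[2,12,-2,0,0,0],[0,12,-1,0,0,0],[0,8,0,0,0,0],[0,2,0,0,0,0],[0,2,0,0,0,0],[0,0,0,0,0,0]]'; python3 -m inch '[[0,2,0,0,0,0],[0,2,0,0,0,0],[0,2,0,0,0,0],[0,1,0,0,0,0],[0,0,0,0,0,0]]'
```

```text
clock: 4.07
tool_pos: [0.544, -0.2523, 0.1325]
eef_rot: [-0.707, -0.024, 0.024, 0.707]
contact_force: [-0.3, -0.4, 0.3]
opening: 0.008
clock: 4.48
tool_pos: [0.5442, -0.2523, 0.1257]
eef_rot: [0.707, 0.024, -0.024, -0.707]
contact_force: [-0.6, 0.2, 0.7]
opening: 0.008
```

```bash
python3 -m inch '[[0,1,0,0,0,0],[0,1,0,0,0,0],[0,1,0,0,0,0],[0,0,0,0,0,0]]'; python3 -m inch '[[0,1,0,0,0,0],[0,1,0,0,0,0],[0,0,0,0,0,0]]';python3 -m inch '[[0,1,0,0,0,0],[0,1,0,0,0,0],[0,0,0,0,0,0]]'
```

```text
clock: 4.82
tool_pos: [0.5442, -0.2524, 0.1226]
eef_rot: [0.707, 0.024, -0.024, -0.707]
contact_force: [0.6, -0.3, 0.1]
opening: 0.008
clock: 5.07
tool_pos: [0.5443, -0.2524, 0.1224]
eef_rot: [0.707, 0.024, -0.024, -0.707]
contact_force: [-2.3, 1.5, 15.1]
opening: 0.008
clock: 5.32
tool_pos: [0.5443, -0.2524, 0.1222]
eef_rot: [0.707, 0.025, -0.023, -0.707]
contact_force: [-6.7, 3.5, 28.2]
opening: 0.004
```

```bash
python3 -m inch '[[0,-3,0,0,0,0],[0,-15,0,0,0,0],[0,-30,0,0,0,0]]'; python3 - <<'E'
from h import *
plan(ch(-.075,0,.09))
from plant import r
d=r.snapshot("top");Z=d["range_z"];K=d["mtx"];T=d["camera_from_world"]
v,u=np.mgrid[:384,:512]
P=np.stack([(u-K[0,2])/K[0,0]*Z,(v-K[1,2])/K[1,1]*Z,Z],-1)
W=(P-T[:3,3])@T[:3,:3]
W0=np.load("pics/W0.npy")
cv2.imwrite("pics/top1.png",cv2.resize(d["img"][90:265,200:450,::-1],None,fx=3,fy=3))
for (uu,vv) in [(398,200),(400,220),(398,205)]: print(W0[vv,uu].round(4),W[vv,uu].round(4))
E
```

```text
clock: 5.57
tool_pos: [0.5416, -0.2511, 0.1643]
eef_rot: [-0.706, -0.022, 0.027, 0.708]
contact_force: [0.8, -0.0, -0.6]
opening: 0.005
t 5.57 pos [ 0.5416 -0.2511  0.1643] in ch [-0.0005 -0.1277] F [ 0.8 -0.  -0.6] open 0.005
 turn [-0.003  0.    -0.007]  shift after turn mm [-74.5  74.3 127.7]  shift now mm [-74.   75.2 127.5] q [ 0.36  0.75  0.    1.72 -0.    0.68  0.43]
[ 0.5656 -0.2529  0.1283] [ 0.5491 -0.2177  0.2385]
[ 0.5141 -0.2556  0.1296] [ 0.5151 -0.2585  0.1207]
[ 0.5519 -0.2505  0.1341] [ 0.5533 -0.2538  0.1239]
```

View pics/top1.png

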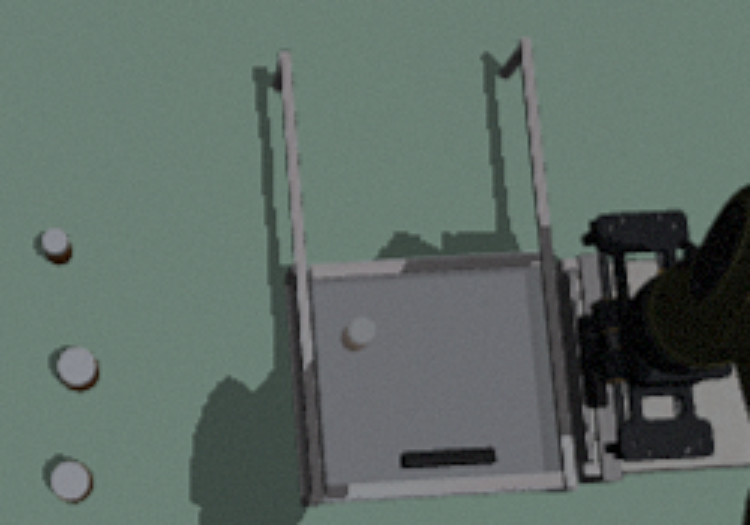

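```bash
python3 -m inch '[[-18,0,32,0,0,0],[-18,0,32,0,0,0],[-18,0,32,0,0,0],[-20,0,32,0,0,0],[0,0,0,0,0,0],[0,0,0,0,0,0]]' 45 20; python3 - <<'E'
from h import *
plan(ch(-.075,0,.087))
from plant import r
d=r.snapshot("wrist");cv2.imwrite("pics/w1.png",d["img"][...,::-1])
E
```

```text
clock: 6.12
tool_pos: [0.4604, -0.1278, 0.1667]
eef_rot: [-0.706, -0.025, 0.026, 0.707]
contact_force: [1.1, 0.3, 0.1]
opening: 0.441
t 6.12 pos [ 0.4604 -0.1278  0.1667] in ch [-0.0731  0.0009] F [1.1 0.3 0.1] open 0.441
 turn [-0.001  0.003 -0.001]  shift after turn mm [-1.9 79.7 -0.9]  shift now mm [-1.8 79.7 -1. ] q [ 0.16  0.62  0.02  2.08 -0.03  0.44  0.27]
```

View pics/w1.png

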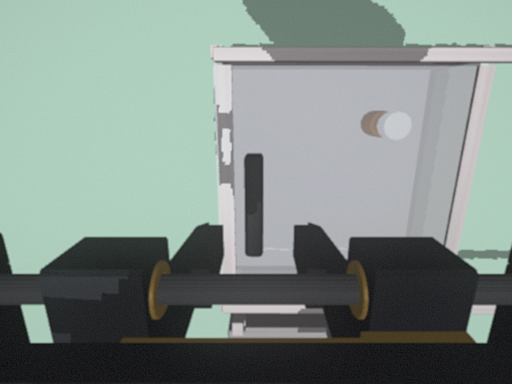

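```bash
python3 -m inch '[[-1,20,0,0,0,0],[-1,20,0,0,0,0],[0,20,0,0,0,0],[0,12,0,0,0,0],[0,7,0,0,0,0],[0,0,0,0,0,0]]'; python3 -m inch '[[0,0,0,0,0,0],[0,0,0,0,0,0],[0,0,0,0,0,0],[0,0,0,0,0,0]]' 0 15; python3 -c "
from h import *
plan(ch(.12,0,.087))"
```

```text
clock: 6.67
tool_pos: [0.4598, -0.1309, 0.0863]
eef_rot: [0.707, 0.023, -0.024, -0.707]
contact_force: [0.5, -1.2, 0.1]
opening: 0.511
clock: 7.0
tool_pos: [0.4601, -0.13, 0.0884]
eef_rot: [0.707, 0.025, -0.023, -0.707]
contact_force: [0.5, 0.4, -0.2]
opening: 0.229
t 7.0 pos [ 0.4601 -0.13    0.0884] in ch [-0.0736 -0.0013] F [ 0.5  0.4 -0.2] open 0.229
 turn [ 0.    -0.     0.002]  shift after turn mm [193.6   1.4   1.3]  shift now mm [193.6   1.7   1.3] q [ 0.17  0.78  0.01  2.13 -0.03  0.24  0.27]
```

```bash
python3 -m inch '[[0,0,0,0,0,0],[0,0,0,0,0,0]]'; python3 -m inch '[[10,0,0,0,0,0],[15,0,0,0,0,0],[20,0,0,0,0,0],[20,0,0,0,0,0],[20,0,0,0,0,0],[20,0,0,0,0,0],[20,0,0,0,0,0],[20,0,0,0,0,0],[20,0,0,0,0,0],[10,0,0,0,0,0],[5,0,0,0,0,0],[0,0,0,0,0,0]]'; python3 -c "
from h import *
plan(ch(.115,0,.087))"
```

```text
clock: 7.17
tool_pos: [0.4591, -0.13, 0.0882]
eef_rot: [0.707, 0.024, -0.024, -0.707]
contact_force: [-2.6, -0.2, 4.7]
opening: 0.157
clock: 8.17
tool_pos: [0.6411, -0.1173, 0.0883]
eef_rot: [0.707, 0.025, -0.023, -0.707]
contact_force: [2.0, 0.2, 3.9]
opening: 0.155
t 8.17 pos [ 0.6411 -0.1173  0.0883] in ch [ 0.1078 -0.001 ] F [2.  0.2 3.9] open 0.155
 turn [0.    0.001 0.003]  shift after turn mm [7.2 1.3 1. ]  shift now mm [7.2 1.3 1. ] q [ 0.09  0.91  0.04  1.6  -0.05  0.63  0.22]
```

```bash
python3 -m inch '[[4,0,0,0,0,0],[3,0,0,0,0,0],[0,0,0,0,0,0]]';  python3 -m inch '[[2,0,0,0,0,0],[1,0,0,0,0,0],[0,0,0,0,0,0]]'
```

```text
clock: 8.42
tool_pos: [0.646, -0.117, 0.0883]
eef_rot: [-0.707, -0.024, 0.024, 0.707]
contact_force: [-0.3, 0.6, 4.7]
opening: 0.155
clock: 8.67
tool_pos: [0.6466, -0.1169, 0.0883]
eef_rot: [-0.706, -0.022, 0.025, 0.707]
contact_force: [-5.3, 0.4, 9.0]
opening: 0.156
```

```bash
python3 -m inch '[[2,0,0,0,0,0],[0,0,0,0,0,0]]'; python3 -m inch '[[-3,0,0,0,0,0],[0,0,0,0,0,0],[0,0,0,0,0,0],[0,0,0,0,0,0]]' 45; python3 -m inch '[[0,-20,0,0,0,0],[0,-30,0,0,0,0],[0,-40,0,0,0,0],[0,0,0,0,0,0]]'; python3 - <<'E'
from h import *
plan([.5401-.0006,.1933,.15])
from plant import r
d=r.snapshot("wrist");cv2.imwrite("pics/w2.png",d["img"][...,::-1])
E
```

```text
clock: 8.83
tool_pos: [0.6466, -0.1169, 0.0881]
eef_rot: [-0.706, -0.021, 0.027, 0.707]
contact_force: [-9.5, 1.5, 12.8]
opening: 0.153
clock: 9.17
tool_pos: [0.6481, -0.1168, 0.0875]
eef_rot: [-0.707, -0.024, 0.024, 0.707]
contact_force: [-0.4, -1.0, -0.2]
opening: 0.436
clock: 9.5
tool_pos: [0.653, -0.1179, 0.185]
eef_rot: [0.708, 0.029, -0.019, -0.706]
contact_force: [1.7, 0.6, 0.5]
opening: 0.511
t 9.5 pos [ 0.653  -0.1179  0.185 ] in ch [ 0.1197 -0.0024] F [1.7 0.6 0.5] open 0.511
 turn [ 0.003 -0.     0.013]  shift after turn mm [-92.1  35.  318.2]  shift now mm [-92.6  32.8 318.3] q [ 0.08  0.79  0.05  1.51 -0.05  0.82  0.22]
```

View pics/w2.png

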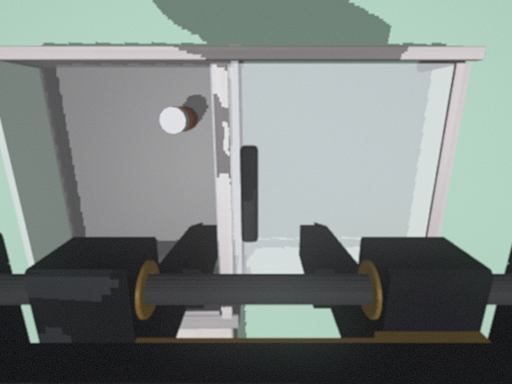

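```bash
python3 -m inch '[[-9,0,32,0,0,0],[-9,0,32,0,0,0],[-9,0,32,0,0,0],[-9,0,32,0,0,0],[-9,0,32,0,0,0],[-9,0,32,0,0,0],[-9,2,32,0,0,0],[-9,2,32,0,0,0],[-10,10,32,0,0,0],[-10,10,30,0,0,0],[0,10,0,0,0,0],[0,0,0,0,0,0]]' 66 20; python3 - <<'E'
from h import *
W0=np.load("pics/W0.npy");s=W0[140:280,100:250].reshape(-1,3)
for c in [(.54,.193),(.437,.197),(.442,.332)]:
    p=s[(np.hypot(s[:,0]-c[0],s[:,1]-c[1])<.03)&(s[:,2]>.048)];print(len(p),p.mean(0).round(4),(.5*(p.min(0)+p.max(0))).round(4))
plan([.5401-.0006,.1933,.012])
from plant import r
st=r.get_state();d=r.snapshot("wrist");cv2.imwrite("pics/w3.png",d["img"][...,::-1])
Z=d["range_z"];K=d["mtx"];T=d["tool_from_camera"]
v,u=np.mgrid[:384,:512]
P=np.stack([(u-K[0,2])/K[0,0]*Z,(v-K[1,2])/K[1,1]*Z,Z],-1)@T[:3,:3].T+T[:3,3]
W=P@Ro.from_quat(st["eef_rot"]).as_matrix().T+st["tool_pos"]
W=W[Z>0]
for c in [(.54,.193),(.437,.197),(.442,.332)]:
    p=W[(np.hypot(W[:,0]-c[0],W[:,1]-c[1])<.03)&(W[:,2]>.048)&(W[:,2]<.06)]
    if len(p): print("wrist",len(p),p.mean(0).round(4),(.5*(p.min(0)+p.max(0))).round(4))
E
```

```text
clock: 10.55
tool_pos: [0.5319, 0.1964, 0.1411]
eef_rot: [0.707, 0.024, -0.028, -0.707]
contact_force: [0.7, 0.1, 0.2]
opening: 0.75
131 [0.5401 0.1936 0.0553] [0.5408 0.1935 0.0548]
134 [0.4373 0.1971 0.0551] [0.4373 0.1968 0.0552]
137 [0.4428 0.3315 0.0552] [0.4424 0.3321 0.0563]
t 10.55 pos [0.5319 0.1964 0.1411] in ch [0.0203 0.3194] F [0.7 0.1 0.2] open 0.75
 turn [ 0.     0.005 -0.005]  shift after turn mm [  7.3 129.1  -3.6]  shift now mm [  8.  129.   -3.6] q [-0.49  0.75  0.09  1.84 -0.12  0.56 -0.24]
wrist 1332 [0.5381 0.1938 0.0554] [0.5383 0.1928 0.0528]
wrist 1428 [0.4365 0.1974 0.0551] [0.4354 0.1965 0.0527]
wrist 1319 [0.4425 0.3239 0.055 ] [0.4409 0.3239 0.0529]
```

View pics/w3.png

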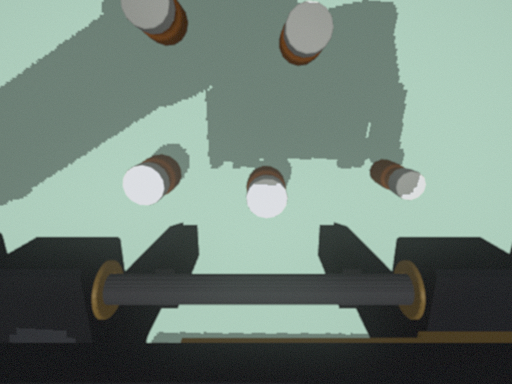

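```bash
python3 -m inch '[[7,0,-3,0,0,0],[0,25,0,0,0,0],[0,30,0,0,0,0],[0,30,0,0,0,0],[0,20,0,0,0,0],[0,14,0,0,0,0],[0,10,0,0,0,0],[0,0,0,0,0,0]]'; python3 -c "
from h import *
plan([.5395,.1934,.012])"
```

```text
clock: 11.27
tool_pos: [0.5423, 0.1894, 0.0133]
eef_rot: [0.707, 0.023, -0.024, -0.706]
contact_force: [0.5, -0.8, -0.2]
opening: 0.747
t 11.27 pos [0.5423 0.1894 0.0133] in ch [0.0301 0.3118] F [ 0.5 -0.8 -0.2] open 0.747
 turn [ 0.001 -0.003 -0.001]  shift after turn mm [-2.5  1.3  4.2]  shift now mm [-2.5  1.3  4.2] q [-0.45  0.97  0.05  1.85 -0.14  0.32 -0.22]
```

```bash
python3 -m inch '[[-2,1,4,0,0,0],[0,0,0,0,0,0]]'; python3 -m inch '[[0,0,0,0,0,0],[0,0,0,0,0,0],[0,0,0,0,0,0],[0,0,0,0,0,0],[0,0,0,0,0,0]]' 30 15; python3 -c "
from h import *
plan([.5395,.1934,.012])"
```

```text
clock: 11.43
tool_pos: [0.5402, 0.1961, 0.0146]
eef_rot: [-0.706, -0.025, 0.024, 0.707]
contact_force: [0.2, -0.1, -0.0]
opening: 0.742
clock: 11.85
tool_pos: [0.5397, 0.1954, 0.0141]
eef_rot: [-0.707, -0.024, 0.024, 0.707]
contact_force: [-0.7, 0.7, 2.4]
opening: 0.424
t 11.85 pos [0.5397 0.1954 0.0141] in ch [0.028 0.318] F [-0.7  0.7  2.4] open 0.424
 turn [-0.  0.  0.]  shift after turn mm [-0.3  2.1 -2. ]  shift now mm [-0.3  2.1 -2. ] q [-0.46  0.97  0.05  1.86 -0.14  0.32 -0.23]
```

```bash
python3 -m inch '[[0,-8,0,0,0,0],[0,-18,0,0,0,0],[0,-28,0,0,0,0],[0,-32,0,0,0,0],[0,-32,0,0,0,0],[0,-22,0,0,0,0],[0,-5,0,0,0,0],[0,0,0,0,0,0]]'; python3 -c "
from h import *
plan(ch(-.045,-.055,.155))
"
```

```text
clock: 12.52
tool_pos: [0.5406, 0.1957, 0.1605]
eef_rot: [-0.706, -0.025, 0.023, 0.707]
contact_force: [-0.3, -0.6, -1.4]
opening: 0.426
t 12.52 pos [0.5406 0.1957 0.1605] in ch [0.0288 0.3182] F [-0.3 -0.6 -1.4] open 0.426
 turn [-0.001 -0.     0.003]  shift after turn mm [ -73.8    5.5 -373.2]  shift now mm [ -73.8    4.8 -373.2] q [-0.49  0.73  0.1   1.81 -0.12  0.61 -0.24]
```

```bash
python3 -m inch '[[-3,0,-15,0,0,0],[-7,0,-33,0,0,0],[-7,0,-38,0,0,0],[-8,0,-38,0,0,0],[-8,0,-38,0,0,0],[-8,0,-38,0,0,0],[-8,0,-38,0,0,0],[-8,0,-38,0,0,0],[-7,0,-38,0,0,0],[-6,0,-35,0,0,0],[-3,0,-18,0,0,0],[0,0,-6,0,0,0]]';python3 -m inch '[[0,0,0,0,0,0],[0,0,0,0,0,0]]'; python3 -c "
from h import *
plan(ch(-.045,-.055,.015))
from plant import r
d=r.snapshot('top');cv2.imwrite('pics/top2.png',cv2.resize(d['img'][90:265,200:450,::-1],None,fx=3,fy=3))
"
```

```text
clock: 13.52
tool_pos: [0.4896, -0.1862, 0.1571]
eef_rot: [0.707, 0.02, -0.023, -0.706]
contact_force: [0.0, -0.0, -1.6]
opening: 0.421
clock: 13.68
tool_pos: [0.4919, -0.1799, 0.1577]
eef_rot: [-0.706, -0.024, 0.025, 0.707]
contact_force: [0.1, 0.5, -1.3]
opening: 0.423
t 13.68 pos [ 0.4919 -0.1799  0.1577] in ch [-0.0452 -0.0533] F [ 0.1  0.5 -1.3] open 0.423
 turn [-0.002  0.001 -0.001]  shift after turn mm [  0.2 142.7  -1.7]  shift now mm [  0.4 142.7  -2. ] q [ 0.27  0.68 -0.01  1.95  0.01  0.51  0.33]
```

View pics/top2.png

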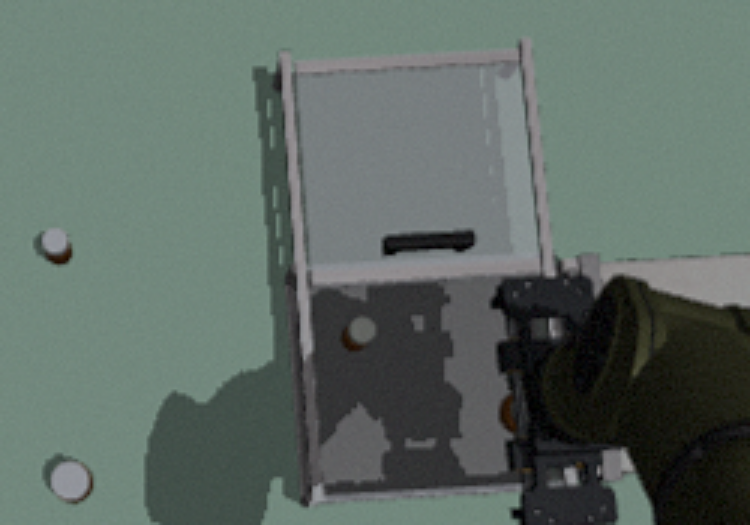

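```bash
python3 -m inch '[[0,12,-1,0,0,0],[0,22,0,0,0,0],[0,25,0,0,0,0],[0,25,0,0,0,0],[0,20,0,0,0,0],[0,12,0,0,0,0],[0,8,0,0,0,0],[0,6,0,0,0,0],[0,4,0,0,0,0],[0,3,0,0,0,0],[0,0,0,0,0,0]]'; python3 -c "
from h import *
plan(ch(-.045,-.055,.0141))"
```

```text
clock: 14.65
tool_pos: [0.4925, -0.1826, 0.0218]
eef_rot: [0.707, 0.024, -0.024, -0.707]
contact_force: [-0.5, -0.4, -0.9]
opening: 0.419
t 14.65 pos [ 0.4925 -0.1826  0.0218] in ch [-0.0448 -0.056 ] F [-0.5 -0.4 -0.9] open 0.419
 turn [0.    0.    0.001]  shift after turn mm [-0.2  7.7  1. ]  shift now mm [-0.2  7.7  1. ] q [ 0.27  0.93 -0.    2.    0.02  0.21  0.32]
```

```bash
python3 -m inch '[[0,3,0,0,0,0],[0,2,0,0,0,0],[0,1,0,0,0,0],[0,1,0,0,0,0],[0,0,0,0,0,0],[0,0,0,0,0,0]]'; python3 -c "
from h import *
plan(ch(-.045,-.055,.0141))"
```

```text
clock: 15.15
tool_pos: [0.4922, -0.1827, 0.0147]
eef_rot: [-0.707, -0.024, 0.024, 0.707]
contact_force: [0.4, -0.2, -0.5]
opening: 0.42
t 15.15 pos [ 0.4922 -0.1827  0.0147] in ch [-0.0451 -0.0561] F [ 0.4 -0.2 -0.5] open 0.42
 turn [-0. -0.  0.]  shift after turn mm [0.1 0.6 1.1]  shift now mm [0.1 0.6 1.1] q [ 0.27  0.94 -0.    2.    0.02  0.2   0.32]
```

```bash
python3 -m inch '[[0,0.7,0,0,0,0],[0,0,0,0,0,0]]'; python3 -m inch '[[0,0,0,0,0,0],[0,0,0,0,0,0],[0,0,0,0,0,0],[0,0,0,0,0,0]]' 56; python3 -m inch '[[0,-10,0,0,0,0],[0,-30,0,0,0,0],[0,-40,0,0,0,0],[0,-40,0,0,0,0],[0,-25,0,0,0,0],[0,0,0,0,0,0]]';python3 -c "
from h import *
plan([.4366,.1968,.155])"
```

```text
clock: 15.32
tool_pos: [0.4924, -0.1827, 0.0141]
eef_rot: [0.707, 0.024, -0.024, -0.707]
contact_force: [0.6, -0.1, -0.2]
opening: 0.42
clock: 15.65
tool_pos: [0.4923, -0.1827, 0.014]
eef_rot: [-0.707, -0.024, 0.024, 0.707]
contact_force: [0.3, -0.5, 0.6]
opening: 0.638
clock: 16.15
tool_pos: [0.4951, -0.1838, 0.1647]
eef_rot: [0.708, 0.027, -0.02, -0.706]
contact_force: [0.5, -0.1, -0.5]
opening: 0.635
t 16.15 pos [ 0.4951 -0.1838  0.1647] in ch [-0.0423 -0.0574] F [ 0.5 -0.1 -0.5] open 0.635
 turn [ 0.004 -0.001  0.01 ]  shift after turn mm [-32.5   9.7 383.7]  shift now mm [-32.8   8.  383.7] q [ 0.27  0.67 -0.01  1.95  0.01  0.52  0.33]
```

```bash
python3 -m inch '[[-2,0,16,0,0,0],[-3,0,36,0,0,0],[-3,0,38,0,0,0],[-3,0,38,0,0,0],[-3,0,38,0,0,0],[-3,0,38,0,0,0],[-3,0,38,0,0,0],[-3,0,38,0,0,0],[-3,0,38,0,0,0],[-3,0,34,0,0,0],[-3,0,24,0,0,0],[-2,0,8,0,0,0]]' 66; python3 -m inch '[[0,5,0,0,0,0],[0,0,0,0,0,0],[0,0,0,0,0,0]]'; python3 -c "
from h import *
plan([.4366,.1970,.0135])
from plant import r
d=r.snapshot('wrist');cv2.imwrite('pics/w4.png',d['img'][...,::-1])
d=r.snapshot('top');cv2.imwrite('pics/top3.png',cv2.resize(d['img'][90:265,200:450,::-1],None,fx=3,fy=3))
"
```

```text
clock: 17.15
tool_pos: [0.4308, 0.203, 0.1588]
eef_rot: [-0.706, -0.026, 0.027, 0.707]
contact_force: [-0.4, 0.2, -0.1]
opening: 0.745
clock: 17.4
tool_pos: [0.4322, 0.1957, 0.1537]
eef_rot: [0.707, 0.023, -0.023, -0.706]
contact_force: [0.2, 0.1, 0.4]
opening: 0.75
t 17.4 pos [0.4322 0.1957 0.1537] in ch [-0.0793  0.3255] F [0.2 0.1 0.4] open 0.75
 turn [ 0.002 -0.003 -0.001]  shift after turn mm [  4.5 140.2   1. ]  shift now mm [  4.6 140.2   1.3] q [-0.59  0.65  0.11  2.1  -0.17  0.4  -0.28]
```

View pics/w4.png

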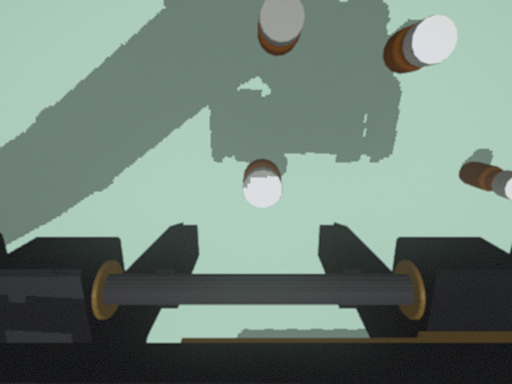

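View pics/top3.png

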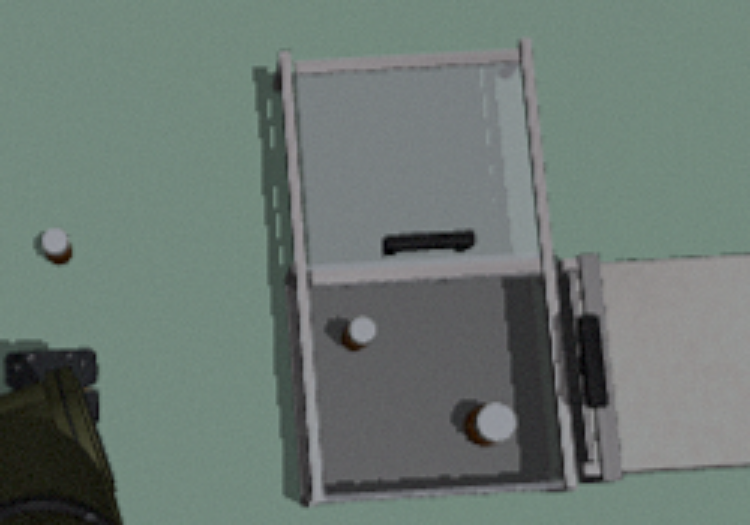

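```bash
python3 -m inch '[[4,15,1,0,0,0],[0,28,0,0,0,0],[0,30,0,0,0,0],[0,28,0,0,0,0],[0,20,0,0,0,0],[0,12,0,0,0,0],[0,6,0,0,0,0],[0,0,0,0,0,0],[0,0,0,0,0,0]]'; python3 -c "
from h import *
plan([.4366,.1970,.0135])"
```

```text
clock: 18.25
tool_pos: [0.4366, 0.1987, 0.0153]
eef_rot: [0.707, 0.024, -0.023, -0.707]
contact_force: [-0.3, -0.0, 0.4]
opening: 0.745
t 18.25 pos [0.4366 0.1987 0.0153] in ch [-0.0747  0.3282] F [-0.3 -0.   0.4] open 0.745
 turn [ 0.    -0.001  0.   ]  shift after turn mm [-0.1  1.8 -1.7]  shift now mm [-0.1  1.8 -1.7] q [-0.54  0.93  0.02  2.14 -0.2   0.08 -0.26]
```

```bash
python3 -m inch '[[0,1.5,-1.5,0,0,0],[0,0,0,0,0,0],[0,0,0,0,0,0],[0,0,0,0,0,0],[0,0,0,0,0,0],[0,0,0,0,0,0]]' 30 15;  python3 -c "
from h import *
plan([.4366,.1970,.0135])"; python3 -m inch '[[0,-8,0,0,0,0],[0,-18,0,0,0,0],[0,-28,0,0,0,0],[0,-32,0,0,0,0],[0,-32,0,0,0,0],[0,-22,0,0,0,0],[0,-5,0,0,0,0],[0,0,0,0,0,0]]'; python3 -c "
from h import *
plan(ch(-.045,0,.155))
"
```

```text
clock: 18.75
tool_pos: [0.4363, 0.1981, 0.014]
eef_rot: [-0.707, -0.024, 0.024, 0.707]
contact_force: [-0.7, 0.3, 4.3]
opening: 0.418
t 18.75 pos [0.4363 0.1981 0.014 ] in ch [-0.075   0.3276] F [-0.7  0.3  4.3] open 0.418
 turn [-0.     0.     0.001]  shift after turn mm [ 0.2  0.5 -1.1]  shift now mm [ 0.2  0.5 -1.1] q [-0.53  0.93  0.02  2.14 -0.2   0.07 -0.26]
clock: 19.42
tool_pos: [0.4369, 0.1983, 0.1601]
eef_rot: [-0.706, -0.025, 0.023, 0.707]
contact_force: [-0.1, -0.2, -1.7]
opening: 0.419
t 19.42 pos [0.4369 0.1983 0.1601] in ch [-0.0744  0.3279] F [-0.1 -0.2 -1.7] open 0.419
 turn [-0.002  0.     0.003]  shift after turn mm [  29.4    5.1 -327.9]  shift now mm [  29.3    4.7 -327.9] q [-0.6   0.64  0.12  2.09 -0.17  0.42 -0.28]
```

```bash
python3 -m inch '[[1,0,-15,0,0,0],[3,0,-33,0,0,0],[3,0,-38,0,0,0],[3,0,-38,0,0,0],[3,0,-38,0,0,0],[3,0,-38,0,0,0],[3,0,-36,0,0,0],[3,0,-34,0,0,0],[3,0,-30,0,0,0],[3,0,-20,0,0,0],[1,0,-8,0,0,0],[0,0,0,0,0,0]]';python3 -m inch '[[0,0,0,0,0,0],[0,0,0,0,0,0]]'; python3 -c "
from h import *
plan(ch(-.045,0,.0148))"
```

```text
clock: 20.42
tool_pos: [0.4867, -0.1292, 0.1572]
eef_rot: [0.707, 0.022, -0.023, -0.707]
contact_force: [-0.4, 0.4, -2.1]
opening: 0.421
clock: 20.58
tool_pos: [0.4869, -0.1249, 0.1578]
eef_rot: [-0.706, -0.024, 0.026, 0.707]
contact_force: [0.1, 0.9, -1.4]
opening: 0.423
t 20.58 pos [ 0.4869 -0.1249  0.1578] in ch [-0.0465  0.0019] F [ 0.1  0.9 -1.4] open 0.423
 turn [-0.002  0.003 -0.002]  shift after turn mm [  1.5 143.   -1.9]  shift now mm [  1.7 143.   -2.2] q [ 0.16  0.66  0.01  2.01 -0.01  0.47  0.25]
```

```bash
python3 -m inch '[[1,12,-1,0,0,0],[0,22,0,0,0,0],[0,25,0,0,0,0],[0,25,0,0,0,0],[0,20,0,0,0,0],[0,12,0,0,0,0],[0,8,0,0,0,0],[0,6,0,0,0,0],[0,4,0,0,0,0],[0,3,0,0,0,0],[0,0,0,0,0,0]]'; python3 -m inch '[[0,3,0,0,0,0],[0,2,0,0,0,0],[0,1,0,0,0,0],[0,0,0,0,0,0],[0,0,0,0,0,0]]'; python3 -c "
from h import *
plan(ch(-.045,0,.0140))"
```

```text
clock: 21.5
tool_pos: [0.4887, -0.128, 0.0216]
eef_rot: [-0.707, -0.024, 0.024, 0.707]
contact_force: [0.1, 0.4, -0.4]
opening: 0.422
clock: 21.92
tool_pos: [0.4885, -0.1283, 0.0156]
eef_rot: [-0.707, -0.024, 0.024, 0.707]
contact_force: [0.3, -0.7, -0.6]
opening: 0.422
t 21.92 pos [ 0.4885 -0.1283  0.0156] in ch [-0.0451 -0.0016] F [ 0.3 -0.7 -0.6] open 0.422
 turn [-0. -0.  0.]  shift after turn mm [0.1 1.6 1.6]  shift now mm [0.1 1.6 1.6] q [ 0.16  0.93  0.    2.06 -0.01  0.15  0.24]
```

```bash
python3 -m inch '[[0,1,0,0,0,0],[0,0.6,0,0,0,0],[0,0,0,0,0,0]]'; python3 -m inch '[[0,0,0,0,0,0],[0,0,0,0,0,0],[0,0,0,0,0,0],[0,0,0,0,0,0]]' 56; python3 -m inch '[[0,-10,0,0,0,0],[0,-30,0,0,0,0],[0,-40,0,0,0,0],[0,-40,0,0,0,0],[0,-25,0,0,0,0],[0,0,0,0,0,0]]';python3 -c "
from h import *
plan([.4422,.3318,.155])"
```

```text
clock: 22.17
tool_pos: [0.4886, -0.1283, 0.014]
eef_rot: [-0.707, -0.024, 0.024, 0.707]
contact_force: [0.1, -0.5, 0.5]
opening: 0.42
clock: 22.5
tool_pos: [0.4886, -0.1283, 0.0139]
eef_rot: [-0.707, -0.024, 0.024, 0.707]
contact_force: [0.7, -0.5, -0.3]
opening: 0.637
clock: 23.0
tool_pos: [0.4913, -0.1291, 0.1643]
eef_rot: [0.707, 0.027, -0.02, -0.706]
contact_force: [0.8, -0.2, -0.2]
opening: 0.638
t 23.0 pos [ 0.4913 -0.1291  0.1643] in ch [-0.0424 -0.0026] F [ 0.8 -0.2 -0.2] open 0.638
 turn [ 0.003 -0.001  0.009]  shift after turn mm [-17.6   9.3 463.2]  shift now mm [-18.    8.  463.2] q [ 0.16  0.65  0.01  2.   -0.01  0.48  0.25]
```

```bash
python3 -m inch '[[0,0,20,0,0,0],[-1,0,38,0,0,0],[-2,0,40,0,0,0],[-2,0,40,0,0,0],[-2,0,40,0,0,0],[-2,0,40,0,0,0],[-2,0,40,0,0,0],[-2,0,40,0,0,0],[-2,0,40,0,0,0],[-2,0,40,0,0,0],[-2,0,36,0,0,0],[-1,0,30,0,0,0]]' 66; python3 -m inch '[[0,5,18,0,0,0],[0,0,4,0,0,0],[0,0,0,0,0,0],[0,0,0,0,0,0]]'; python3 -c "
from h import *
plan([.4420,.3318,.0135])
from plant import r
d=r.snapshot('wrist');cv2.imwrite('pics/w5.png',d['img'][...,::-1])
"
```

```text
clock: 24.0
tool_pos: [0.4367, 0.3165, 0.1586]
eef_rot: [-0.706, -0.025, 0.025, 0.707]
contact_force: [0.3, 0.1, 0.1]
opening: 0.75
clock: 24.33
tool_pos: [0.4369, 0.3332, 0.1538]
eef_rot: [0.707, 0.023, -0.024, -0.706]
contact_force: [-0.2, 0.2, -0.6]
opening: 0.746
t 24.33 pos [0.4369 0.3332 0.1538] in ch [-0.0652  0.4624] F [-0.2  0.2 -0.6] open 0.746
 turn [ 0.002 -0.001 -0.001]  shift after turn mm [  5.  140.3  -1.7]  shift now mm [  5.1 140.3  -1.5] q [-0.83  0.72  0.16  1.89 -0.2   0.55 -0.47]
```

View pics/w5.png

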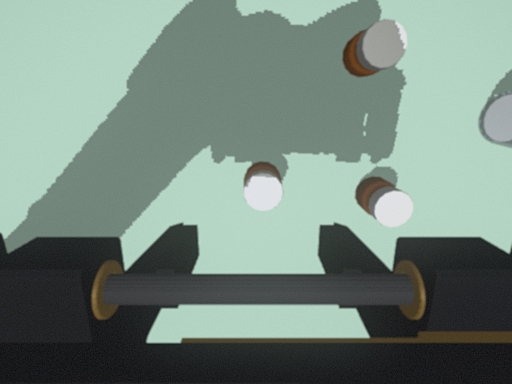

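```bash
python3 -m inch '[[5,15,-1.5,0,0,0],[0,28,0,0,0,0],[0,30,0,0,0,0],[0,28,0,0,0,0],[0,20,0,0,0,0],[0,12,0,0,0,0],[0,6,0,0,0,0],[0,0,0,0,0,0],[0,0,0,0,0,0]]'; python3 -c "
from h import *
plan([.4420,.3318,.0135])"
```

```text
clock: 25.13
tool_pos: [0.4427, 0.3337, 0.0157]
eef_rot: [-0.707, -0.024, 0.023, 0.707]
contact_force: [-0.6, 0.2, 0.7]
opening: 0.748
t 25.13 pos [0.4427 0.3337 0.0157] in ch [-0.0594  0.4625] F [-0.6  0.2  0.7] open 0.748
 turn [-0.    -0.001  0.001]  shift after turn mm [-0.8  2.2 -1.9]  shift now mm [-0.8  2.2 -1.9] q [-0.78  0.96  0.08  1.92 -0.24  0.28 -0.43]
```

```bash
python3 -m inch '[[-0.5,1.7,-1.5,0,0,0],[0,0,0,0,0,0],[0,0,0,0,0,0],[0,0,0,0,0,0],[0,0,0,0,0,0],[0,0,0,0,0,0]]' 30 15;  python3 -m inch '[[0,-8,0,0,0,0],[0,-18,0,0,0,0],[0,-28,0,0,0,0],[0,-32,0,0,0,0],[0,-32,0,0,0,0],[0,-22,0,0,0,0],[0,-5,0,0,0,0],[0,0,0,0,0,0]]'; python3 -c "
from h import *
plan(ch(-.045,.055,.155))
"
```

```text
clock: 25.63
tool_pos: [0.4417, 0.3328, 0.0137]
eef_rot: [-0.707, -0.024, 0.024, 0.707]
contact_force: [-1.1, 0.1, 4.0]
opening: 0.423
clock: 26.3
tool_pos: [0.4423, 0.3331, 0.1598]
eef_rot: [-0.706, -0.025, 0.023, 0.707]
contact_force: [-0.4, -0.2, -1.4]
opening: 0.421
t 26.3 pos [0.4423 0.3331 0.1598] in ch [-0.0599  0.462 ] F [-0.4 -0.2 -1.4] open 0.421
 turn [-0.002  0.     0.003]  shift after turn mm [  14.9    4.8 -407. ]  shift now mm [  14.8    4.  -407. ] q [-0.83  0.71  0.17  1.87 -0.2   0.57 -0.46]
```

```bash
python3 -m inch '[[0,0,-15,0,0,0],[1,0,-35,0,0,0],[2,0,-40,0,0,0],[2,0,-40,0,0,0],[2,0,-40,0,0,0],[2,0,-40,0,0,0],[2,0,-40,0,0,0],[1,0,-40,0,0,0],[1,0,-40,0,0,0],[1,0,-38,0,0,0],[1,0,-25,0,0,0],[0,0,-12,0,0,0]]';python3 -m inch '[[0,0,-2,0,0,0],[0,0,0,0,0,0],[0,0,0,0,0,0]]'; python3 -c "
from h import *
plan(ch(-.045,.055,.0148))"
```

```text
clock: 27.3
tool_pos: [0.4817, -0.0765, 0.1565]
eef_rot: [0.708, 0.02, -0.023, -0.706]
contact_force: [0.6, -0.4, -1.6]
opening: 0.421
clock: 27.55
tool_pos: [0.4831, -0.0714, 0.1573]
eef_rot: [-0.706, -0.024, 0.025, 0.707]
contact_force: [-0.1, 0.5, -0.8]
opening: 0.42
t 27.55 pos [ 0.4831 -0.0714  0.1573] in ch [-0.0466  0.0556] F [-0.1  0.5 -0.8] open 0.42
 turn [-0.001  0.001 -0.002]  shift after turn mm [  1.6 142.5  -0.6]  shift now mm [  2.  142.5  -0.8] q [ 0.04  0.65  0.03  2.05 -0.04  0.44  0.17]
```

```bash
python3 -m inch '[[1,12,1,0,0,0],[0,22,0,0,0,0],[0,25,0,0,0,0],[0,25,0,0,0,0],[0,20,0,0,0,0],[0,12,0,0,0,0],[0,8,0,0,0,0],[0,6,0,0,0,0],[0,4,0,0,0,0],[0,3,0,0,0,0],[0,0,0,0,0,0]]'; python3 -m inch '[[0,3,0,0,0,0],[0,2,0,0,0,0],[0,1,0,0,0,0],[0,0,0,0,0,0],[0,0,0,0,0,0]]'; python3 -c "
from h import *
plan(ch(-.045,.055,.0137))"
```

```text
clock: 28.47
tool_pos: [0.4853, -0.0711, 0.0212]
eef_rot: [-0.707, -0.024, 0.024, 0.707]
contact_force: [0.1, -0.4, -0.3]
opening: 0.423
clock: 28.88
tool_pos: [0.4852, -0.0714, 0.0153]
eef_rot: [-0.707, -0.024, 0.024, 0.707]
contact_force: [-0.5, 0.4, -0.1]
opening: 0.423
t 28.88 pos [ 0.4852 -0.0714  0.0153] in ch [-0.0445  0.0554] F [-0.5  0.4 -0.1] open 0.423
 turn [-0. -0.  0.]  shift after turn mm [-0.5  1.6 -0.4]  shift now mm [-0.5  1.6 -0.4] q [ 0.05  0.93  0.01  2.11 -0.05  0.11  0.17]
```

```bash
python3 -m inch '[[0,1,0,0,0,0],[0,0.6,0,0,0,0],[0,0,0,0,0,0]]'; python3 -m inch '[[0,0,0,0,0,0],[0,0,0,0,0,0],[0,0,0,0,0,0],[0,0,0,0,0,0]]' 56; python3 -m inch '[[0,-10,0,0,0,0],[0,-30,0,0,0,0],[0,-40,0,0,0,0],[0,-40,0,0,0,0],[0,-35,0,0,0,0],[0,-20,10,0,0,0],[0,0,40,0,0,0],[0,0,40,0,0,0],[0,0,40,0,0,0],[0,0,40,0,0,0],[0,0,30,0,0,0],[0,0,0,0,0,0]]'; python3 - <<'E'
from h import *
from plant import r
for i in range(8): d=r.snapshot('top')
cv2.imwrite('pics/top4.png',cv2.resize(d['img'][90:265,100:410,::-1],None,fx=2.5,fy=2.5))
s=r.snapshot('scene');cv2.imwrite('pics/sc4.png',cv2.resize(s['img'][130:300,0:400,::-1],None,fx=2,fy=2))
Z=d["range_z"];K=d["mtx"];T=d["camera_from_world"]
v,u=np.mgrid[:384,:512]
P=np.stack([(u-K[0,2])/K[0,0]*Z,(v-K[1,2])/K[1,1]*Z,Z],-1)
W=((P-T[:3,3])@T[:3,:3]).reshape(-1,3);W=W[Z.ravel()>0]
cx=(W-CH)@CX;cy=(W-CH)@CY
m=(cx>.06)&(cx<.3)&(abs(cy)<.05)&(W[:,2]>.1)&(W[:,2]<.12);print("bar x",cx[m].mean()-(-.075),m.sum())
m=(abs(cx)<.05)&(cy<-.11)&(cy>-.15)&(W[:,2]>.1);print("gate z",np.median(W[m,2]),m.sum())
for y in(-.055,0,.055):
    m=(np.hypot(cx+.045,cy-y)<.025)&(W[:,2]>.045)&(W[:,2]<.09);print(cx[m].mean(),cy[m].mean(),np.median(W[m,2]),m.sum())
plan(ch(0,0,.2))
E
```

```text
clock: 29.13
tool_pos: [0.4853, -0.0714, 0.0137]
eef_rot: [-0.707, -0.024, 0.024, 0.707]
contact_force: [-0.5, 0.3, 0.9]
opening: 0.421
clock: 29.47
tool_pos: [0.4852, -0.0714, 0.0136]
eef_rot: [-0.707, -0.024, 0.024, 0.707]
contact_force: [0.8, -0.0, 0.1]
opening: 0.633
clock: 30.47
tool_pos: [0.4705, 0.1365, 0.1892]
eef_rot: [-0.705, -0.028, 0.028, 0.708]
contact_force: [0.4, -0.7, -0.2]
opening: 0.639
bar x 0.18896141058999363 174
gate z 0.12165097387608252 240
-0.04390941566832873 -0.05626155591874166 0.05545965622812598 138
-0.04372282391007088 -0.0010592980243028908 0.05512543848693888 138
-0.04309151727589441 0.05559833020536015 0.05526189889904579 135
t 30.92 pos [0.4717 0.1268 0.1887] in ch [-0.0445  0.2541] F [-0.1  0.2 -0.5] open 0.638
 turn [ 0.    -0.002  0.   ]  shift after turn mm [  44.5  -11.3 -254.1]  shift now mm [  45.1  -11.2 -254. ] q [-0.42  0.6   0.09  2.03 -0.11  0.52 -0.18]
```

View pics/top4.png

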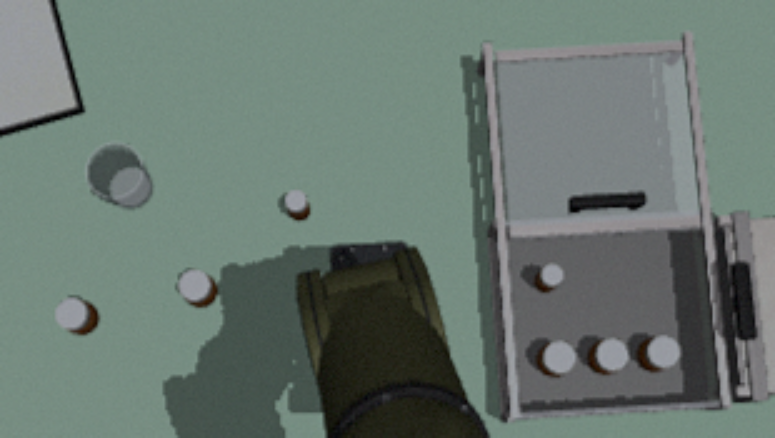

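View pics/sc4.png

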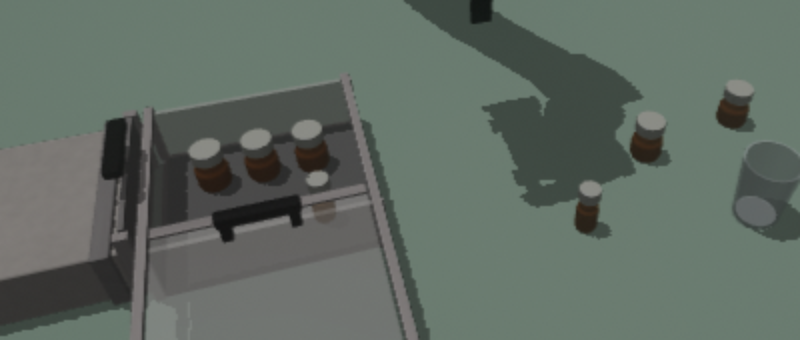

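Both views show three jars upright in a row, the chamber vial in place, two spare jars on the bench, the hatch open and the gate shut. I'm handing in.

```bash
python3 -c "
from plant import r
print(r.finish_job())"
```

```text
the job is handed in; nothing more can be done
None
```

The chamber now holds exactly three squat jars, with the gate shut and the hatch open; I handed the job in at about 31 s of the 72 s allowed.

- **Gate:** It stood about 5 mm ajar. I pressed it down to its firm stop, up to about 28 N at the wrist, with the hatch still closed. At the last check its top was at 121.7 mm, against 122 mm when shut.
- **Hatch:** I gripped the bar and slid it until I felt the stop. The last check put it about 189 mm open.
- **Jars:** The item already in the chamber was a slim vial, because all five squat jars were on the bench. I therefore brought in three. They stand upright at chamber x ≈ -44 mm and y ≈ -56, -1 and +56 mm, with their cap tops at 55 mm.
- **Left alone:** In the last pictures the two spare jars stand upright on the bench. Both vials and the beaker look unmoved, though I judged those by eye and did not measure them.

No check failed. The wrist force showed no clear reading as the gate came down the last 5 mm. I took the movement from the before-and-after depth images and the hard stop.

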